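Hook the wheel tray out from under the desk shelf

TASK

Two parts trays have been pushed under the low desk shelf. Pick up the reach hook, slide its rod under the shelf, drop the bent end into the pull eye of the tray that holds the round toothed wheels, and draw that tray towards you until its whole eye is out from under the shelf. Then let go of the reach hook, leaving it standing upright on its foot (the bent end may stay in the eye); do not touch the wheel tray with the gripper, and leave the tray of rectangular frames where it is.

Things in the scene. Friction and masses are not known exactly. Their poses are not given: they have to be found in the camera images.
- grip (a point): Reach hook, a loose tool standing on the desk, to be grasped here: light wooden block 70 mm long (x), 24 wide (y), from 8 to 72 mm above the desk, on a steel foot plate 75 x 64 x 8 mm; a level steel rod runs out of its +x end. About 0.25 kg. This point is the block's middle, 47 mm above the tool's underside; x points along the rod to the bent end, z up.
- hook_tip (a point): Lower end of the reach hook's bent end. The rod (8 mm round) runs level along x, its centre 52 mm above the tool's underside (5 mm above the grip point), and 165 mm from the grip point turns straight down to this tip, 2 mm above the underside. Axes as the grip's.
- wheel_tray: Tray to pull: loose grey open tray 200 (x) x 130 x 50 mm high, 0.35 kg, holding one big toothed wheel and two small; its back shows behind the shelf. A level eye of 8 mm bar juts from its front, bar centre 18 mm above the desk; opening 50 (x) x 40 mm, closed at +x by the tray's front wall. Origin: on the desk below the opening's centre, 25 mm before that wall; x points to the tray, z up.
- frame_tray: The other tray, to be left alone: same tray, eye, origin and axes, but it holds flat rectangular part frames. It stands beside the wheel tray, centre lines about 160 mm apart; which is left and which right varies.
- shelf: Fixed low desk shelf: dark board 120 mm deep (x), 420 wide (y), underside 130 and top 150 mm above the desk, on a panel leg at each end (inner faces 191 mm from the middle); a black sound bar on it reaches 195 mm. Open at front and back. Origin on the desk below the board's centre; x points away from the robot, front edge at x = -60 mm; z up.
There are look-alikes about, which are no part of the job. Of the things that look like the part that bears grip, the middle-sized one is meant.

How it is judged:
By the outcome, as a careful person would: the job done as asked, in the order asked, and still so for the second after the job is handed in, with the robot touching nothing.
It also fails if it takes over 45 s, if anything falls off the work surface, if the arm or the gripper's body presses on something with over 40 N, if the wrist force passes 120 N, or if a joint passes its speed limit or range.

ROBOT

A 6-joint arm with a two-finger parallel gripper is mounted at the origin on the work surface. World frame = base frame: x ahead of the robot, y to its left, z up, the work surface at z = 0. Lengths are in m, angles in rad, forces in N, time in s.
With the tool pointing down it reaches from about 0.35 to 0.775 m from the base axis. Payload 7.3 kg.
Tool frame: the origin (TCP) lies midway between the tips of the shut fingers; the grasp point (between the pads) lies 19 mm behind it; z points along the fingers, y is the direction in which the jaws open and shut (so a half turn about z gives the same grasp; the last joint's range is limited). The gripper opens to 92 mm and grips with 3 to 60 N. Pads are 19 mm wide; open, the fingers measure 130 mm over their backs; the gripper's body (75 mm by 190 mm) begins 47 mm behind the grasp point.
Start: joints at [1.157, 0.342, 1.524, -0, 1.275, -0.146], TCP at [0.139, 0.506, 0.227] pointing down, gripper open.
Joint ranges: [-2.53, 2.53], [-0.77, 2.02], [0.04, 2.7], [-1, 4.14], [0.28, 2.66], [-3.11, 3.11]. Speed limits (rad/s): [2.57, 2.57, 3.14, 3.14, 3.14, 3.14].

INTERFACE

Orientations are given as [roll, pitch, yaw] about the fixed x, y, z axes, in that order (R = Rz(yaw) Ry(pitch) Rx(roll)).
In Python, from cell import robot gives the robot as it stands.
- The arm moves only by the tool step_arm, never from a script. Its argument "moves" is a list that holds one entry, the list of rows, each a list of 4 numbers: the shift along the tool's x, y, z in m, then the turn about the tool's z in rad. In form: [[[dx, dy, dz, roll], ...]]. A call has 1 to 8 rows; each row shifts and turns the commanded pose from where the row before left it, along the tool's axes as they then stand; what a row does not reach is not made up. A row lasts 1/12 s, in which the tool goes at most 41.7 mm and 7.16 degrees, less where a joint would pass 70% of its speed; a pose out of reach is approached as far as the arm can. A call with a gripper value outside its range is refused whole. "hand" is the opening, from 0 (shut) to 1 (fully open), set as the call begins (left out, the last holds). The fingers move at their own pace and stop on an object; "force" is the grip in N (left out, the last holds). Time passes only in rows, so rows that do not move let the fingers close. It gives the time, the measured TCP pose, the force and the opening at its end, in the units of the state.
- robot.observe(): the state, without advancing time (a new reading comes with each control period).
- robot.read_camera(name): name is "scene" or "side" or "wrist"; returns a dict with "frame" (400x640x3 uint8, red, green, blue), "fovy" (degrees; the focal length in pixels is half the picture's height over the tangent of half this angle, whatever the lens; pixels are square), "cx", "cy" (the principal point, pixels), "k1" (the pictures are not rectified: a ray, as slopes to the right and down, at radius r is drawn at 1 + k1 r^2 times it, then the intrinsics apply), "R" (3x3) and "t" (3): a world point X has camera coordinates R X + t. Camera axes: x right, y down, z forward; pixel columns grow to the right and rows downward; lengths in m; the calibration is good to about 2 mm. A picture is of the moment at which its call begins. There is no depth.
- robot.hand_in(): hands the job in, once; it reports no verdict.
The state is a dict: "time": time; "qpos": joint angles; "qvel": joint speeds; "joint_efforts": joint torques, N m; "tool_pos": TCP position; "tool_rot": TCP orientation; "contact_force": force on the tool from outside, world axes, zero at the start; "torque": the same for the moment, N m; "opening": finger opening in m.
Only numpy, scipy, OpenCV 4.12 (cv2) and the standard library are available. Lean on these libraries where they do the work, as an engineer would, in place of code of your own. Each camera call takes 0.05 s, during which the arm holds its last target.

## Working session

There is one attempt and no reset: what is moved stays moved. The work goes in short steps, Python scripts to look and compute and a tool call to move; the robot and the scene stay as the last step left them, time stands still between calls to the robot, and variables do not carry over. Pictures are saved under pics/ and viewed, and the job is handed in when it is done.

Besides the shell and the picture viewer there is one more tool, called after ">>>" as name([rows], argument=value, ...), one row to a line, values as JSON. step_arm: Moves the arm, as the interface text tells. Its arguments: {"type":"object","properties":{"moves":{"type":"array","items":{"type":"array","items":{"type":"array","items":{"type":"number"}}}},"hand":{"type":"number"},"force":{"type":"number"}},"required":["moves"]}

```bash
ls; mkdir -p pics
python3 - <<'E'
from cell import robot
import cv2
print(robot.observe())
for n in ["scene","side","wrist"]:
    c=robot.read_camera(n); cv2.imwrite(f"pics/{n}0.png",c["frame"][:,:,::-1])
    print(n,{k:c[k] for k in c if k!="frame"})
E
```

```text
pics
{'time': 0.0, 'qpos': array([ 1.15697146e+00,  3.42720671e-01,  1.52500484e+00, -2.06226065e-05,
        1.27537937e+00, -1.45964930e-01]), 'qvel': array([-0.00154244, -0.0009803 , -0.00112976,  0.00142348, -0.00054369,
       -0.00114176]), 'joint_efforts': array([ 8.16277807e-04, -4.31248891e+01, -2.44215167e+01,  7.18762167e-02,
        5.58859447e-02, -1.38344622e-04]), 'tool_pos': array([0.13875651, 0.50592019, 0.22605027]), 'tool_rot': array([-3.14009364e+00, -2.00438834e-04,  2.87373858e+00]), 'contact_force': array([-0.7168324 , -0.12938417,  1.03347655]), 'torque': array([-0.01031161, -0.00027515,  0.03609113]), 'opening': 0.09178715080494888}
scene {'fovy': 56.81418808898078, 'cx': 318.41263320721436, 'cy': 204.37007277807567, 'k1': -0.01852479855509177, 'R': array([[-0.18140043,  0.9833928 , -0.00569897],
       [ 0.58268176,  0.1028118 , -0.80617101],
       [-0.79219685, -0.14956045, -0.59165516]]), 't': array([ 0.0300514 , -0.24321584,  1.43685362])}
side {'fovy': 54.35399483079695, 'cx': 318.13254306244613, 'cy': 202.89947041018272, 'k1': 0.021161134611919968, 'R': array([[ 0.99214621,  0.12504067,  0.00327546],
       [ 0.11925211, -0.93766519, -0.32643977],
       [-0.03774697,  0.32426659, -0.94521233]]), 't': array([-0.52197533,  0.012319  ,  0.91672172])}
wrist {'fovy': 62.850244713733574, 'cx': 322.64248901885094, 'cy': 203.2997294745022, 'k1': -0.0024458527173504643, 'R': array([[ 0.26551008,  0.96410747, -0.00109182],
       [ 0.92113774, -0.25334179,  0.295505  ],
       [ 0.28462197, -0.07946528, -0.95534057]]), 't': array([-0.5225893 , -0.03731147,  0.39064891])}
```

View pics/scene0.png

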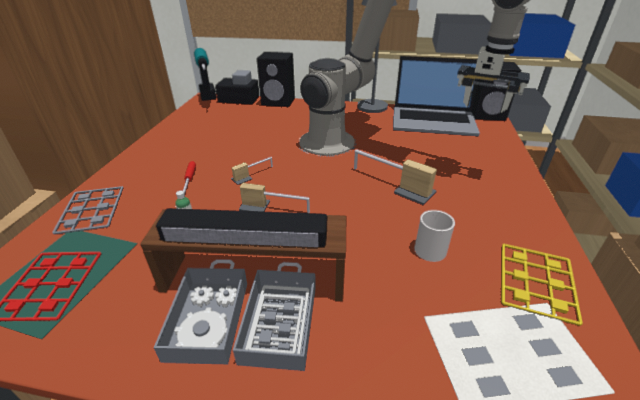

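View pics/side0.png

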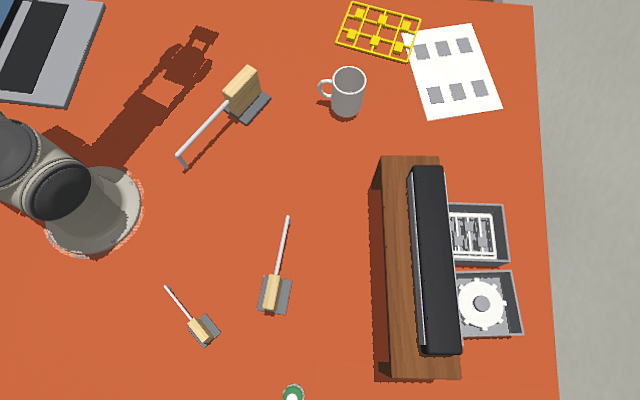

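View pics/wrist0.png

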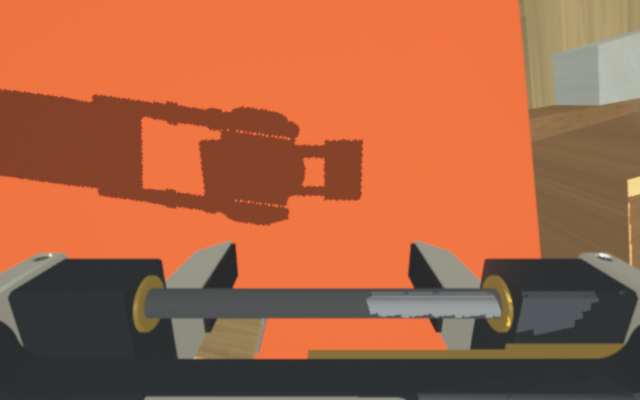

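The scene view shows three hooks. The middle-sized one is at scene (254,195) and side (272,295). The wheel tray is on the scene camera's left, at side (482,303). Next I'll enlarge these areas.

```bash
cat > h.py <<'E'
import numpy as np, cv2
from cell import robot
def K(c):
    f=200/np.tan(np.radians(c["fovy"]/2)); return np.array([[f,0,c["cx"]],[0,f,c["cy"]],[0,0,1]])
def proj(c,X):
    X=np.atleast_2d(X).astype(float)
    p,_=cv2.projectPoints(X,cv2.Rodrigues(np.array(c["R"]))[0],np.array(c["t"]),K(c),np.array([c["k1"],0,0,0,0.]))
    return p[:,0]
def atz(c,uv,z):
    q=cv2.undistortPoints(np.array(uv,float).reshape(-1,1,2),K(c),np.array([c["k1"],0,0,0,0.]))[:,0]
    d=np.c_[q,np.ones(len(q))]@np.array(c["R"]); o=-np.array(c["R"]).T@c["t"]
    return o+d*((z-o[2])/d[:,2])[:,None]
def crop(c,x0,y0,w,h,s,name,pts=None):
    im=np.ascontiguousarray(c["frame"][y0:y0+h,x0:x0+w,::-1]); im=cv2.resize(im,None,fx=s,fy=s,interpolation=cv2.INTER_CUBIC)
    for k in range(0,w,20): cv2.putText(im,str(x0+k),(k*s,8),0,.3,(255,255,0),1); cv2.line(im,(k*s,8),(k*s,14),(255,255,0),1)
    for k in range(0,h,20): cv2.putText(im,str(y0+k),(0,k*s+4),0,.3,(255,255,0),1)
    if pts is not None:
        for p in pts: cv2.circle(im,(int((p[0]-x0+.5)*s),int((p[1]-y0+.5)*s)),2,(255,0,255),-1)
    cv2.imwrite("pics/"+name,im)
E
python3 - <<'E'
from h import *
import pickle
s=robot.read_camera("side"); c=robot.read_camera("scene")
pickle.dump((s,c),open("cams.pkl","wb"))
crop(s,240,200,80,130,4,"a1.png"); crop(s,360,140,170,250,3-1,"a2.png")
crop(c,230,170,100,60,7,"a3.png"); crop(c,140,200,210,165,3,"a4.png")
print([robot.observe()["time"]])
E
```

```text
[0.25]
```

View pics/a1.png

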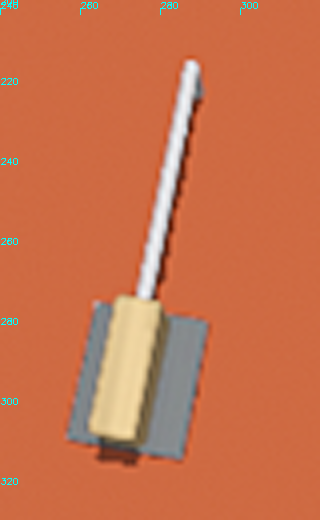

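View pics/a2.png

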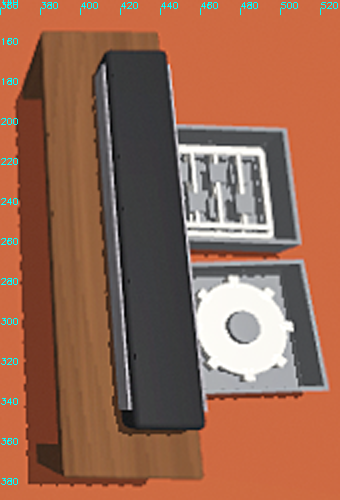

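View pics/a3.png

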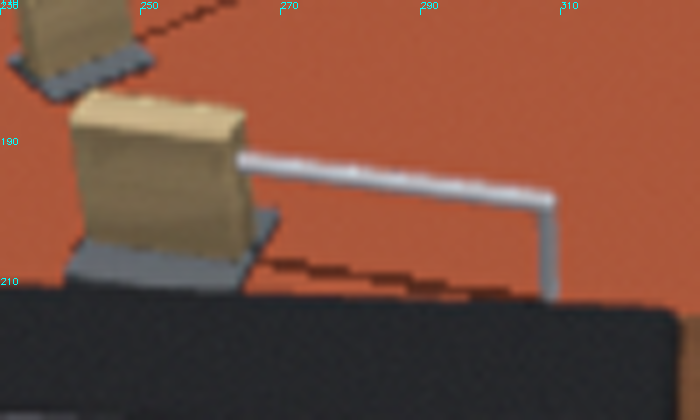

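View pics/a4.png

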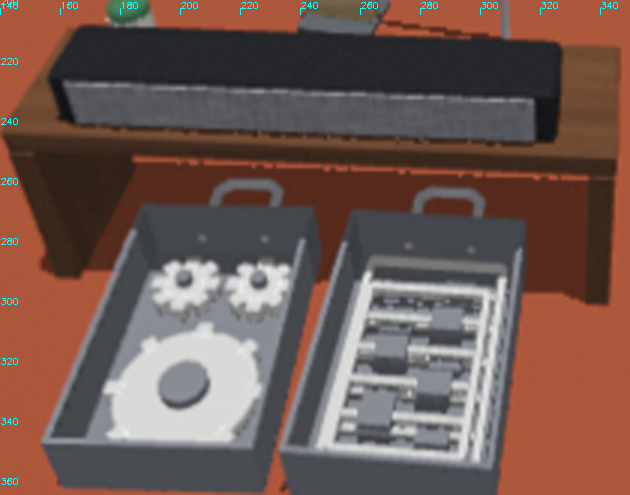

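```bash
cat > fit.py <<'E'
from h import *
import pickle
from scipy.optimize import least_squares
def fit(cams,obs,x0):
    # obs: list (cam idx, local xyz, uv)
    def T(p,L):
        c,s=np.cos(p[2]),np.sin(p[2]); return [p[0]+c*L[0]-s*L[1],p[1]+s*L[0]+c*L[1],L[2]]
    def r(p): return np.concatenate([proj(cams[i],T(p,L))[0]-uv for i,L,uv in obs])
    o=least_squares(r,x0,loss='soft_l1',x_scale=[.1,.1,1]); print(np.round(o.x,4)," deg",round(np.degrees(o.x[2]),2)); print(np.round(r(o.x).reshape(-1,2),1).tolist()); return o.x
E
python3 - <<'E'
from fit import *
s,c=pickle.load(open("cams.pkl","rb")); cams=[s,c]
a1=lambda x,y:(240+x/4-.5,200+y/4-.5)
a2=lambda x,y:(360+x/2-.5,140+y/2-.5)
a3=lambda x,y:(230+x/7-.5,170+y/7-.5)
a4=lambda x,y:(140+x/3-.5,200+y/3-.5)
z=.052
hook=[(0,(.167,0,z+.003),a1(191,62)),(0,(.035,0,z+.003),a1(147,297)),(1,(.165,0,z),a3(548,200)),(1,(.035,0,z),a3(240,160)),
 (0,(.035,.012,.072),a1(117,296)),(0,(.035,-.012,.072),a1(163,299)),(0,(-.035,-.012,.072),a1(136,440)),(0,(-.035,.012,.072),a1(90,433)),
 (1,(-.035,-.012,.072),a3(75,125)),(1,(.035,-.012,.072),a3(233,140))]
print(atz(s,[a1(191,62),a1(147,297)],z))
fit(cams,hook,[.4,-.1,1.4])
wt=[(0,(.225,.065,.05),a2(303,260)),(0,(.225,-.065,.05),a2(328,390)),(1,(.025,-.065,.05),a4(140,205)),(1,(.025,.065,.05),a4(317,207)),(1,(.225,-.065,.05),a4(43,443)),(1,(.225,.065,.05),a4(265,448))]
w=fit(cams,wt,[.65,-.1,0])
ft=[(0,(.225,.065,.05),a2(287,127)),(0,(.225,-.065,.05),a2(300,245)),(1,(.025,-.065,.05),a4(352,211)),(1,(.025,.065,.05),a4(525,220)),(1,(.225,-.065,.05),a4(280,452)),(1,(.225,.065,.05),a4(497,467))]
fit(cams,ft,[.65,.0,0])
sh=[(0,(-.06,.21,.15),a2(43,33)),(0,(.06,.21,.15),a2(160,33)),(0,(-.06,-.21,.15),a2(63,475)),(0,(.06,-.21,.15),a2(203,479)),(1,(.06,-.21,.15),a4(3,140)),(1,(.06,.21,.15),a4(617,158))]
fit(cams,sh,[.65,-.05,0])
E
```

```text
[[ 0.45428741  0.02438005  0.052     ]
 [ 0.450898   -0.10579996  0.052     ]]
[ 0.4489 -0.1428  1.5384]  deg 88.14
[[-0.1, -0.3], [-0.7, 0.7], [-0.3, -0.1], [-0.1, 0.2], [0.2, -1.3], [0.3, -0.2], [0.3, -0.3], [-0.0, -0.5], [-1.8, -1.0], [-1.2, -0.4]]
[ 0.7279 -0.1306  0.1598]  deg 9.16
[[0.5, -1.6], [1.2, -1.2], [0.9, -0.7], [-0.9, -0.6], [-0.3, -0.4], [-3.7, -0.5]]
[0.7092 0.0284 0.0968]  deg 5.55
[[0.2, -0.6], [1.6, -1.6], [-0.1, -0.9], [0.1, -0.4], [-0.2, -0.5], [-1.1, 0.0]]
[ 0.7194 -0.0521  0.1104]  deg 6.32
[[-0.0, -2.5], [0.2, -1.7], [-0.4, 0.5], [0.8, 0.1], [-1.7, -4.0], [0.1, -0.3]]
```

Run:
```python
from fit import *
s,c=pickle.load(open("cams.pkl","rb"))
def pl(p,Ls):
    cc,ss=np.cos(p[2]),np.sin(p[2]); return [[p[0]+cc*L[0]-ss*L[1],p[1]+ss*L[0]+cc*L[1],L[2]] for L in Ls]
def line(a,b,n=40): a=np.array(a);b=np.array(b); return [a+(b-a)*t for t in np.linspace(0,1,n)]
def loop(V): return sum([line(V[i],V[(i+1)%len(V)]) for i in range(len(V))],[])
tr=loop([(.025,-.065,.05),(.025,.065,.05),(.225,.065,.05),(.225,-.065,.05)])+loop([(.225,-.065,.0),(.225,.065,.0)])+loop([(-.033,-.028,.022),(-.033,.028,.022),(.025,.028,.022),(.025,-.028,.022)])
sh=loop([(-.06,-.21,.15),(-.06,.21,.15),(.06,.21,.15),(.06,-.21,.15)])+loop([(.06,-.191,0),(.06,-.191,.13),(.06,.191,.13),(.06,.191,0)])
P=pl([.7279,-.1306,.1598],tr)+pl([.7092,.0284,.0968],tr)+pl([.7194,-.0521,.1104],sh)
crop(c,140,190,220,180,3,"b1.png",proj(c,P)); crop(s,360,140,180,250,2,"b2.png",proj(s,P))
```

```text
(no output)
```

View pics/b1.png

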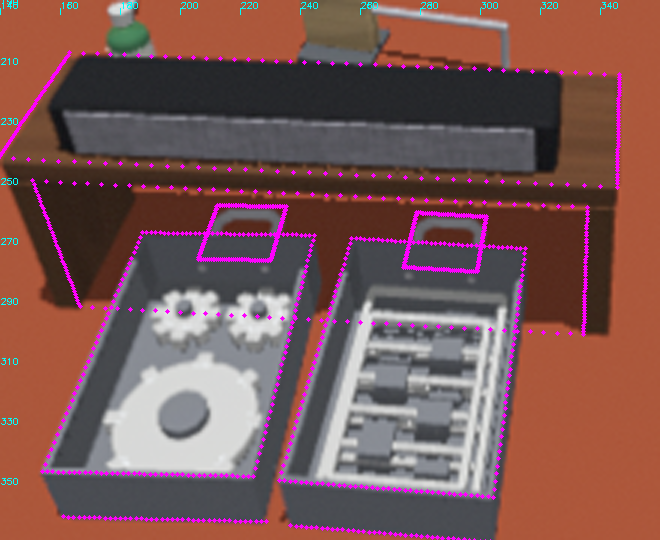

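View pics/b2.png

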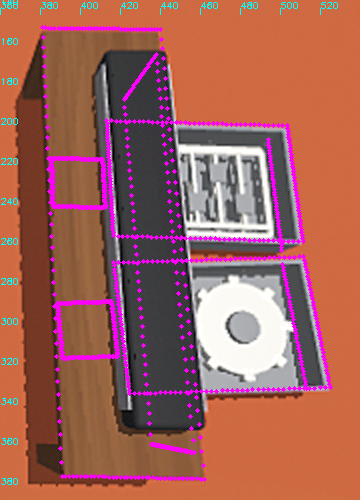

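Run:
```python
from fit import *
s,c=pickle.load(open("cams.pkl","rb")); cams=[s,c]
a2=lambda x,y:(360+x/2-.5,140+y/2-.5)
a4=lambda x,y:(140+x/3-.5,200+y/3-.5)
wt=[(0,(.225,.065,.05),a2(303,260)),(0,(.225,-.065,.05),a2(328,390)),(1,(.025,-.065,.05),a4(140,205)),(1,(.025,.065,.05),a4(317,207)),(1,(.225,-.065,.05),a4(43,443)),(1,(.225,-.065,0),a4(62,487)),(1,(.225,.065,0),a4(267,491)),(1,(-.033,0,.02),a4(249,179))]
w=fit(cams,wt,[.65,-.1,0])
P=[[w[0]+np.cos(w[2])*a-np.sin(w[2])*b,w[1]+np.sin(w[2])*a+np.cos(w[2])*b,.018] for a,b in [(-.033,-.028),(-.033,.028),(.025,.028),(.025,-.028),(-.025,-.02),(-.025,.02),(.025,.02),(.025,-.02),(0,0)]]
crop(c,190,240,100,50,7,"b3.png",proj(c,P))
```

```text
[ 0.7279 -0.132   0.1625]  deg 9.31
[[0.4, -1.2], [1.3, -0.7], [0.3, -0.8], [-1.4, -0.7], [-0.7, -0.5], [0.1, -0.0], [-0.5, 0.0], [0.5, -0.5]]
```

View pics/b3.png

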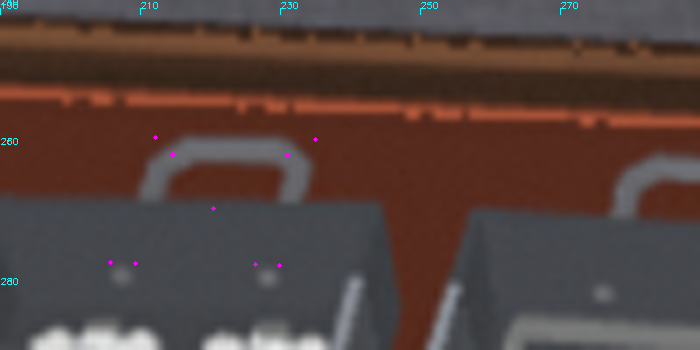

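The calibrated fits give these poses:
- **Hook grip:** (0.449, -0.143), yaw 88°
- **Wheel tray eye:** (0.728, -0.133), yaw about 9.2°
- **Shelf front edge near the eye:** x ≈ 0.669

First I'll turn the tool in place to yaw 1.538.

>>> step_arm([
  [[0,0,0,0.12],[0,0,0,0.12],[0,0,0,0.12],[0,0,0,0.12],[0,0,0,0.12],[0,0,0,0.12],[0,0,0,0.12],[0,0,0,0.12]],
], hand=1)

```text
time: 0.92
tool_pos: [0.1389, 0.5062, 0.2266]
tool_rot: [-3.141, 0.0, 1.908]
contact_force: [0.6, -0.5, -0.6]
opening: 0.0917
```

>>> step_arm([
  [[0,0,0,0.12],[0,0,0,0.12],[0,0,0,0.12],[0,0,0,0.016],[-0.026,0.027,0,0],[-0.026,0.027,0,0],[-0.026,0.027,0,0],[-0.026,0.027,0,0]],
])

```text
time: 1.58
tool_pos: [0.244, 0.3976, 0.2267]
tool_rot: [3.141, -0.0, 1.542]
contact_force: [1.3, 1.1, 0.9]
opening: 0.0917
```

>>> step_arm([
  [[-0.026,0.027,0,0],[-0.026,0.027,0,0],[-0.026,0.027,0,0],[-0.026,0.027,0,0],[-0.026,0.027,0,0],[-0.026,0.027,0,0],[-0.026,0.027,0,0],[-0.04,0.005,0,0]],
])

```text
time: 2.25
tool_pos: [0.4336, 0.1697, 0.2267]
tool_rot: [3.139, -0.001, 1.541]
contact_force: [0.7, -1.3, -0.1]
opening: 0.0917
```

>>> step_arm([
  [[-0.04,0,0,0],[-0.04,0,0,0],[-0.04,0,0,0],[-0.04,0,0,0],[-0.04,0,0,0],[-0.04,0,0,0],[-0.04,0,0,0],[0,0,0,0]],
])

```text
time: 2.92
tool_pos: [0.4206, -0.1155, 0.2268]
tool_rot: [3.141, 0.003, 1.535]
contact_force: [1.1, 0.0, 0.5]
opening: 0.0917
```

>>> step_arm([
  [[-0.016,0.015,0,0],[-0.016,0.015,0,0],[0,0,0.03,0],[0,0,0.03,0],[0,0,0,0]],
])

```text
time: 3.33
tool_pos: [0.4469, -0.1407, 0.1621]
tool_rot: [-3.133, -0.004, 1.54]
contact_force: [-1.7, 0.3, -0.2]
opening: 0.0917
```

Run:
```python
from h import *
o=robot.observe(); print(o["tool_pos"],o["tool_rot"])
c=robot.read_camera("wrist"); cv2.imwrite("pics/w1.png",c["frame"][:,:,::-1])
s=robot.read_camera("side"); crop(s,200,180,140,160,4,"s1.png")
```

```text
[ 0.44687002 -0.14073489  0.16211717] [-3.13290768 -0.00426159  1.53995139]
```

View pics/w1.png

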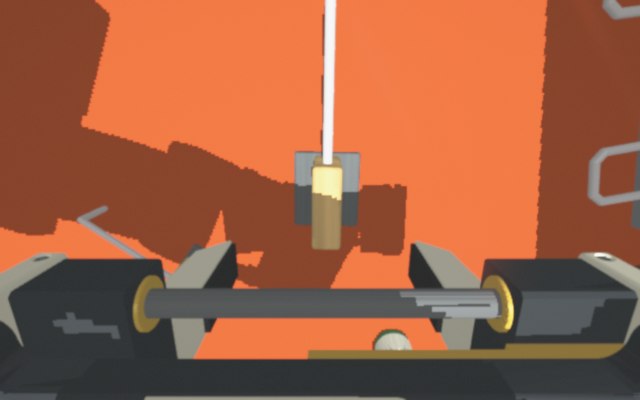

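View pics/s1.png

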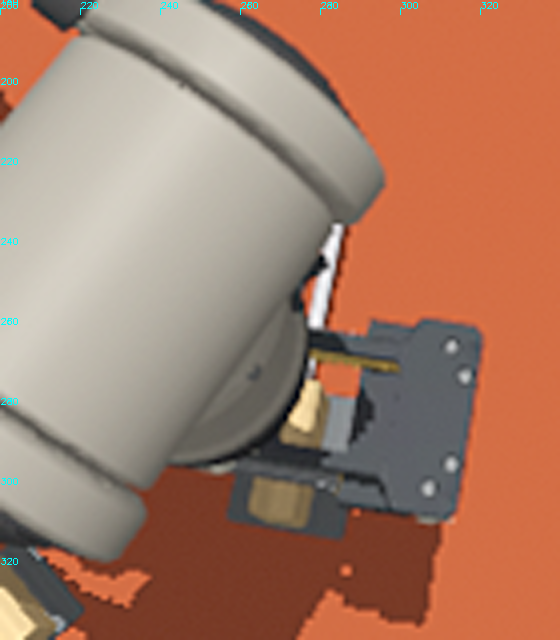

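The wrist view shows the block between the jaws: top face u 312–341, v 165–249, with the rod running up at u≈329. I'll check the hook and eye fits against this camera.

Run:
```python
from fit import *
w=robot.read_camera("wrist"); pickle.dump(w,open("w.pkl","wb"))
print(atz(w,[(314,165),(341,165),(312,249),(340,249)],.072)[:,:2], atz(w,[(327.5,160),(329.5,2)],.054)[:,:2])
crop(w,560,0,80,220,2,"w2.png")
crop(w,280,140,100,120,5,"w3.png")
p=[.4489,-.1428,1.5384]
f=lambda L:[p[0]+np.cos(p[2])*L[0]-np.sin(p[2])*L[1],p[1]+np.sin(p[2])*L[0]+np.cos(p[2])*L[1],L[2]]
print(proj(w,[f(L) for L in [(.035,.012,.072),(.035,-.012,.072),(-.035,.012,.072),(-.035,-.012,.072)]]))
```

```text
[[ 0.44387635 -0.10995497]
 [ 0.46487713 -0.11062161]
 [ 0.43934749 -0.18131997]
 [ 0.4629243  -0.18205789]] [[ 0.45462763 -0.10941852]
 [ 0.45927946  0.00597703]]
[[306.35749932 162.01682892]
 [337.2792911  162.03642311]
 [307.5486723  244.84344635]
 [336.15223812 244.87215583]]
```

View pics/w2.png

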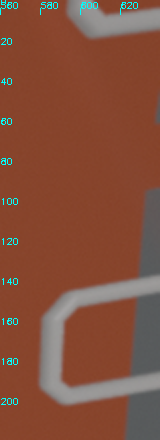

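View pics/w3.png

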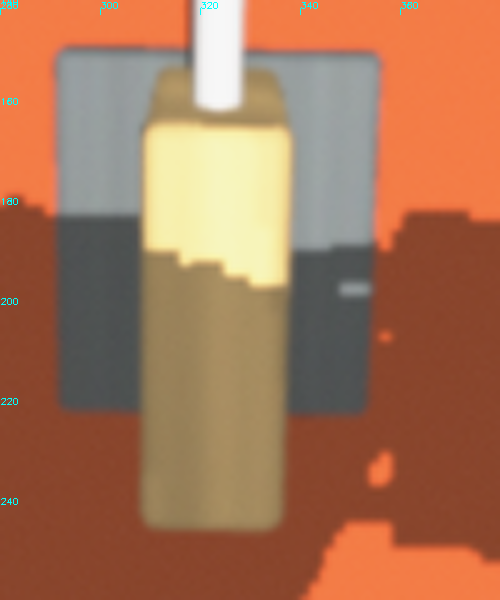

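Run:
```python
from fit import *
w=pickle.load(open("w.pkl","rb"))
print(robot.observe()["tool_pos"],robot.observe()["tool_rot"])
print(atz(w,[(580,157),(580,190),(592,147),(592,201),(638,137),(638,189)],.022))
t=[.7279,-.132,.1625]
f=lambda p,L:[p[0]+np.cos(p[2])*L[0]-np.sin(p[2])*L[1],p[1]+np.sin(p[2])*L[0]+np.cos(p[2])*L[1],L[2]]
print([np.round(f(t,L),4) for L in [(-.033,.02,.022),(-.033,-.02,.022),(-.025,.028,.022),(-.025,-.028,.022)]])
```

```text
[ 0.45015146 -0.14213695  0.16774126] [3.14091453e+00 1.65796951e-04 1.53945441e+00]
[[ 0.68864556 -0.11939736  0.022     ]
 [ 0.69492331 -0.15118753  0.022     ]
 [ 0.69784496 -0.1104766   0.022     ]
 [ 0.70869028 -0.16258651  0.022     ]
 [ 0.73788126 -0.10267209  0.022     ]
 [ 0.75013481 -0.15193727  0.022     ]]
[array([ 0.6921, -0.1176,  0.022 ]), array([ 0.6986, -0.1571,  0.022 ]), array([ 0.6987, -0.1084,  0.022 ]), array([ 0.7078, -0.1637,  0.022 ])]
```

>>> step_arm([
  [[-0.005,-0.001,0.025,0],[0,0,0.03,0],[0,0,0.03,0],[0,0,0.03,0],[0,0,0.02,0],[0,0,0.005,0],[0,0,0,0],[0,0,0,0]],
])

```text
time: 4.15
tool_pos: [0.4499, -0.1478, 0.0284]
tool_rot: [3.139, 0.001, 1.538]
contact_force: [-0.0, 0.7, -0.4]
opening: 0.0919
```

>>> step_arm([
  [[0,0,0,0],[0,0,0,0],[0,0,0,0],[0,0,0,0],[0,0,0,0],[0,0,0,0],[0,0,0,0],[0,0,0,0]],
], hand=0, force=30)

```text
time: 4.82
tool_pos: [0.4485, -0.1472, 0.0267]
tool_rot: [-3.142, -0.0, 1.538]
contact_force: [-0.7, 0.2, -0.3]
opening: 0.043
```

>>> step_arm([
  [[0,0,0,0],[0,0,0,0],[0,0,0,0],[0,0,0,0],[0,0,0,0],[0,0,0,0]],
])

```text
time: 5.32
tool_pos: [0.4485, -0.1473, 0.0266]
tool_rot: [3.142, -0.0, 1.538]
contact_force: [-0.4, 0.2, -0.9]
opening: 0.0238
```

>>> step_arm([
  [[0,0,-0.012,0],[0,0,-0.015,0],[0,0,-0.015,0],[0,0,0,0],[0,0,0,0]],
])

```text
time: 5.73
tool_pos: [0.4487, -0.1473, 0.0688]
tool_rot: [3.14, 0.0, 1.538]
contact_force: [-0.2, 0.1, -3.1]
opening: 0.0238
```

Run:
```python
from h import *
w=robot.read_camera("wrist"); crop(w,200,0,240,260,2,"w4.png")
s=robot.read_camera("scene"); crop(s,220,120,180,120,4,"s4.png")
```

```text
(no output)
```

View pics/w4.png

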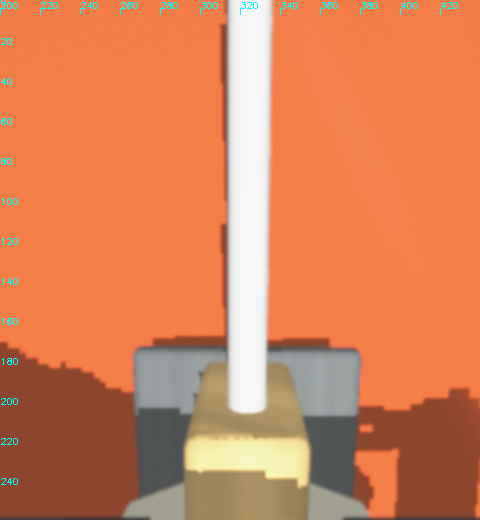

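View pics/s4.png

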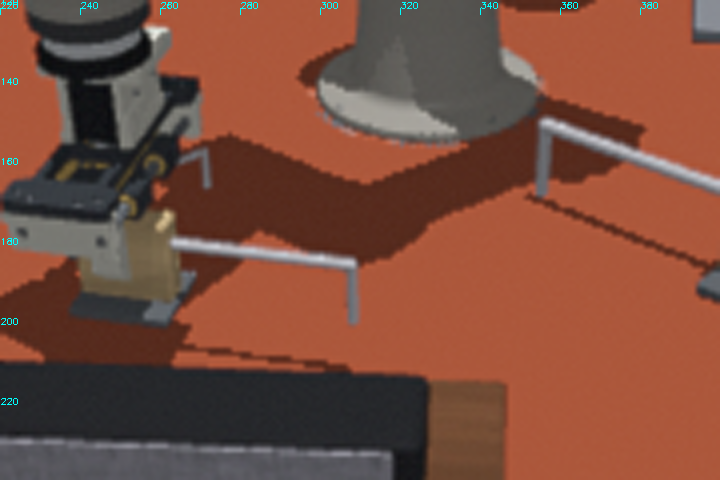

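The hook is held level and lifted 42 mm, with the tip clear of the desk. Next I'll turn it to the tray's heading.

>>> step_arm([
  [[0,0,0,0.06],[0,0,0,0.11],[0,0,0,0.11],[0,0,0,0.11],[0,0,0,0.11],[0,0,0,0.11],[0,0,0,0.11],[0,0,0,0.11]],
])

```text
time: 6.5
tool_pos: [0.4478, -0.1469, 0.0675]
tool_rot: [-3.139, 0.001, 0.702]
contact_force: [0.3, -0.0, -2.5]
opening: 0.0238
```

>>> step_arm([
  [[0,0,0,0.11],[0,0,0,0.11],[0,0,0,0.11],[0,0,0,0.11],[0,0,0,0.103],[0,0.01,0,0],[0,0.02,0,0],[0,0,0,0]],
])

```text
time: 7.17
tool_pos: [0.4544, -0.1799, 0.0682]
tool_rot: [3.14, -0.001, 0.167]
contact_force: [0.7, -0.6, -2.5]
opening: 0.0237
```

>>> step_arm([
  [[0.01,0,0,0],[0.01,0,0,0],[0,0,0,0],[0,0,0,0]],
])

```text
time: 7.5
tool_pos: [0.4737, -0.1729, 0.0684]
tool_rot: [-3.141, 0.0, 0.167]
contact_force: [-0.3, 0.6, -2.4]
opening: 0.0237
```

Run:
```python
from h import *
import pickle
o=robot.observe(); print(o["tool_pos"],o["tool_rot"])
w=robot.read_camera("wrist"); cv2.imwrite("pics/w5.png",w["frame"][:,:,::-1]); pickle.dump(w,open("w5.pkl","wb"))
s=robot.read_camera("side"); pickle.dump(s,open("s5.pkl","wb")); crop(s,250,180,190,180,4,"s5.png")
```

```text
[ 0.47369296 -0.17294786  0.06837258] [-3.14125091e+00  2.36111473e-04  1.66925651e-01]
```

View pics/w5.png

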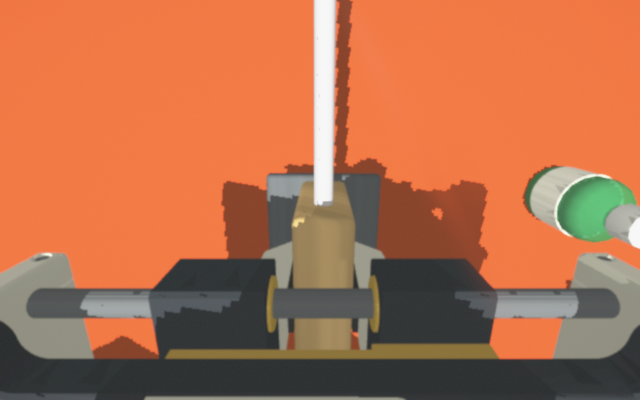

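View pics/s5.png

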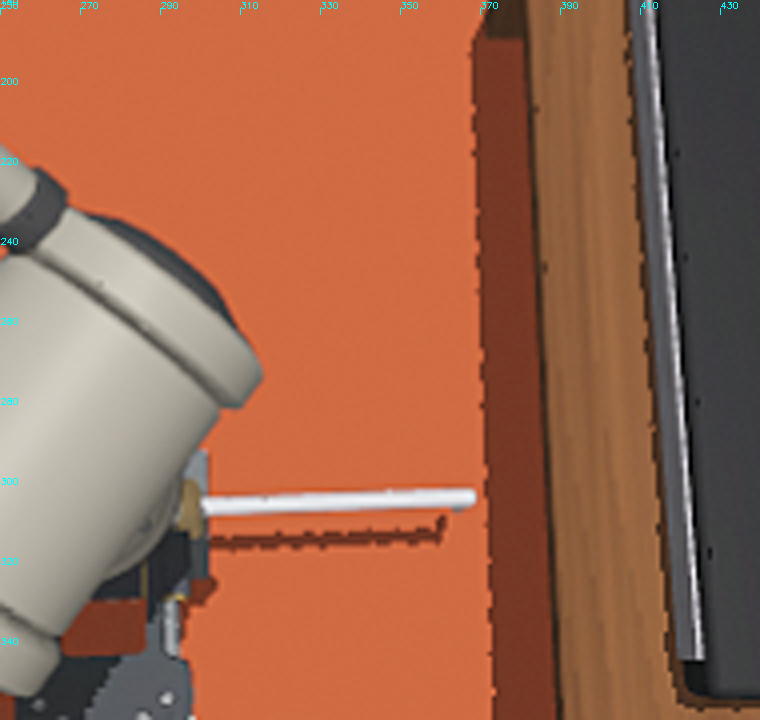

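Run:
```python
from fit import *
s=pickle.load(open("s5.pkl","rb"))
P=atz(s,[(368.3,303.6),(300.5,306)],.0955); print(P, np.arctan2(P[0,1]-P[1,1],P[0,0]-P[1,0]))
y=.167; t=np.array([.4737,-.1729]); u=np.array([np.cos(y),np.sin(y)])
print(t+u*.1735)
tip=P[0,:2]-u*.004
for e in [np.array([.726,-.131]),np.array([.7279,-.132])]:
    d=e-u*.006-tip; print("along",d@u,"right",d@np.array([np.sin(y),-np.cos(y)]))
```

```text
[[ 0.64202318 -0.14619051  0.0955    ]
 [ 0.51255635 -0.16712191  0.0955    ]] 0.1602869120751232
[ 0.64478625 -0.14405999]
along 0.08333356351173542 right -0.0010201411738180333
along 0.08504090564218193 right 0.0002817738962239396
```

The rod lines up with the eye to within about 1 mm, with 84 mm left to go. Now I'll slide it under the shelf.

>>> step_arm([
  [[0.01,0,0,0],[0.015,0,0,0],[0.015,0,0,0],[0.015,0,0,0],[0.015,0,0,0],[0.013,0,0,0],[0,0,0,0],[0,0,0,0]],
])

```text
time: 8.27
tool_pos: [0.5553, -0.1595, 0.0684]
tool_rot: [-3.141, 0.0, 0.166]
contact_force: [0.0, 0.1, -2.3]
opening: 0.0238
```

Run:
```python
from h import *
import pickle
o=robot.observe(); print(o["tool_pos"],o["tool_rot"])
w=robot.read_camera("wrist"); cv2.imwrite("pics/w6.png",w["frame"][:,:,::-1])
s=robot.read_camera("scene"); crop(s,170,235,110,60,7,"s6.png"); pickle.dump(s,open("c6.pkl","wb"))
s=robot.read_camera("side"); crop(s,280,240,190,150,4,"s6b.png")
```

```text
[ 0.55526387 -0.15947538  0.06841658] [-3.14130702e+00  3.40588083e-04  1.65855030e-01]
```

View pics/w6.png

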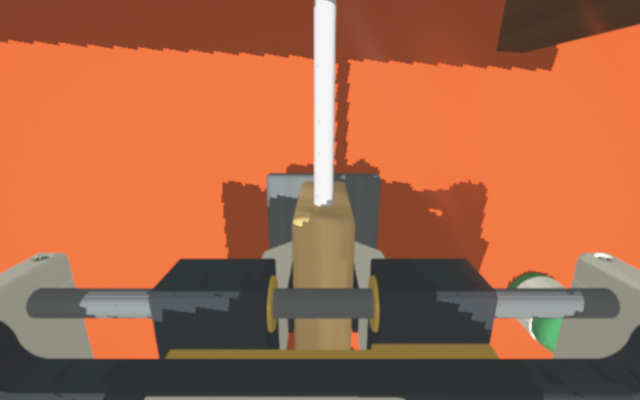

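View pics/s6.png

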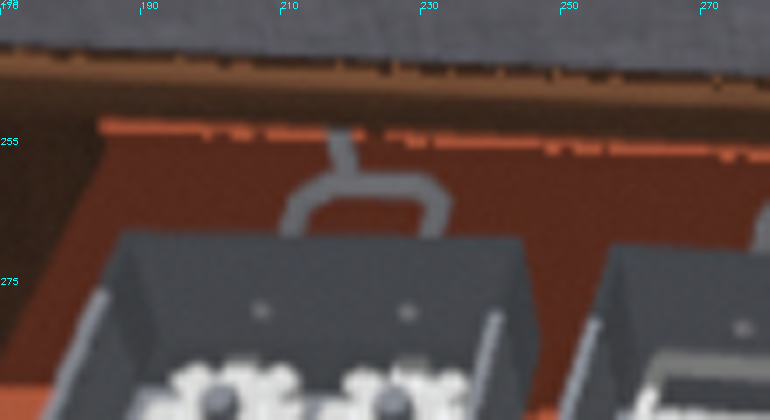

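View pics/s6b.png

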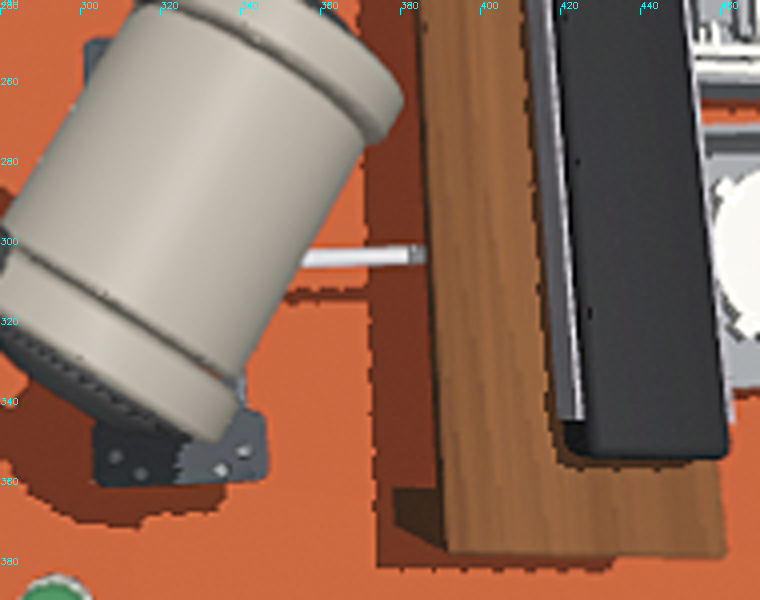

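Run:
```python
from fit import *
c=pickle.load(open("c6.pkl","rb"))
y=.166;u=np.array([np.cos(y),np.sin(y)]);r=np.array([np.sin(y),-np.cos(y)])
t=np.array([.5553,-.1595])
for a in [.1695,.1675]:
  for z in [.044,.04,.09]:
    for rr in (0,.003):
      p=t+u*a+r*rr; q=proj(c,[*p,z])[0]; print(a,z,rr,p,((q-[170,235]+.5)*7).round())
for z in (.04,.044,.048): print(z,atz(c,[(170+348/7-.5,235+177/7-.5)],z))
```

```text
0.1695 0.044 0 [ 0.72246999 -0.13149205] [348. 177.]
0.1695 0.044 0.003 [ 0.7229657  -0.13445081] [339. 177.]
0.1695 0.04 0 [ 0.72246999 -0.13149205] [350. 185.]
0.1695 0.04 0.003 [ 0.7229657  -0.13445081] [341. 185.]
0.1695 0.09 0 [ 0.72246999 -0.13149205] [325.  74.]
0.1695 0.09 0.003 [ 0.7229657  -0.13445081] [315.  74.]
0.1675 0.044 0 [ 0.72049748 -0.13182252] [350. 173.]
0.1675 0.044 0.003 [ 0.7209932  -0.13478128] [341. 172.]
0.1675 0.04 0 [ 0.72049748 -0.13182252] [352. 181.]
0.1675 0.04 0.003 [ 0.7209932  -0.13478128] [343. 181.]
0.1675 0.09 0 [ 0.72049748 -0.13182252] [326.  70.]
0.1675 0.09 0.003 [ 0.7209932  -0.13478128] [317.  70.]
0.04 [[ 0.71887433 -0.1337451   0.04      ]]
0.044 [[ 0.72256399 -0.13150424  0.044     ]]
0.048 [[ 0.72625365 -0.12926338  0.048     ]]
```

The tip shows at scene crop (348,177). That matches the prediction of (0.722, -0.131), inside the eye opening. Lowering now.

>>> step_arm([
  [[0,0,0.01,0],[0,0,0.01,0],[0,0,0.01,0],[0,0,0.008,0],[0,0,0.002,0],[0,0,0,0],[0,0,0,0]],
])

```text
time: 9.0
tool_pos: [0.5551, -0.16, 0.0285]
tool_rot: [-3.141, 0.0, 0.165]
contact_force: [0.2, -0.2, -2.1]
opening: 0.0237
```

Run:
```python
from h import *
import pickle
o=robot.observe(); print(o["tool_pos"],o["tool_rot"],o["contact_force"])
s=robot.read_camera("scene"); crop(s,170,235,110,60,7,"s7.png")
```

```text
[ 0.55510027 -0.15997216  0.02846279] [-3.14141763e+00  1.82409945e-05  1.64762769e-01] [ 0.20466584 -0.24284091 -2.14628296]
```

View pics/s7.png

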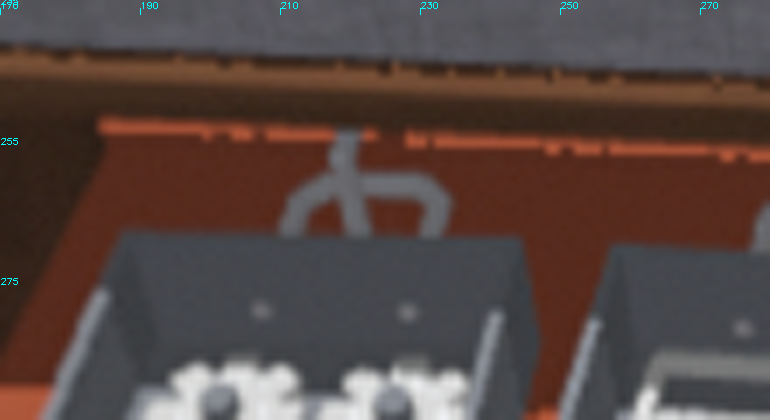

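The bent end now passes down through the eye. Drawing it back gently along the tray's axis.

>>> step_arm([
  [[-0.006,0,0,0],[-0.006,0,0,0],[-0.004,0,0,0],[-0.004,0,0,0],[-0.006,0,0,0],[-0.006,0,0,0],[-0.006,0,0,0],[-0.006,0,0,0]],
])

```text
time: 9.72
tool_pos: [0.5114, -0.1674, 0.029]
tool_rot: [3.141, -0.001, 0.165]
contact_force: [2.4, 0.7, -2.0]
opening: 0.0242
```

>>> step_arm([
  [[-0.007,0,0,0],[-0.007,0,0,0],[-0.007,0,0,0],[-0.007,0,0,0],[-0.007,0,0,0],[-0.006,0,0,0],[-0.003,0,0,0],[0,0,0,0]],
])

```text
time: 10.38
tool_pos: [0.4668, -0.1742, 0.0284]
tool_rot: [-3.14, 0.002, 0.164]
contact_force: [1.0, 0.4, -2.9]
opening: 0.0242
```

Run:
```python
from h import *
import pickle
o=robot.observe(); print(o["tool_pos"],o["tool_rot"],o["contact_force"])
s=robot.read_camera("scene"); crop(s,130,180,220,185,3,"s8.png")
s=robot.read_camera("side"); crop(s,260,180,260,200,3,"s8b.png")
```

```text
[ 0.46680272 -0.17421869  0.02844462] [-3.14037040e+00  1.90682506e-03  1.64437646e-01] [ 1.02607757  0.35030354 -2.92786774]
```

View pics/s8.png

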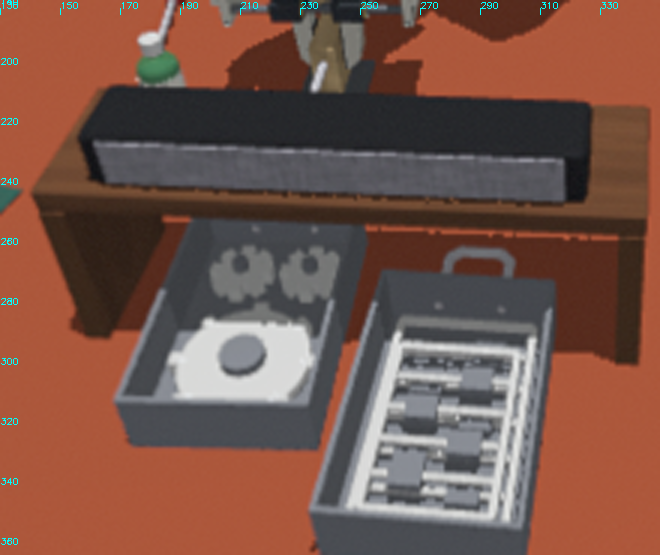

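View pics/s8b.png

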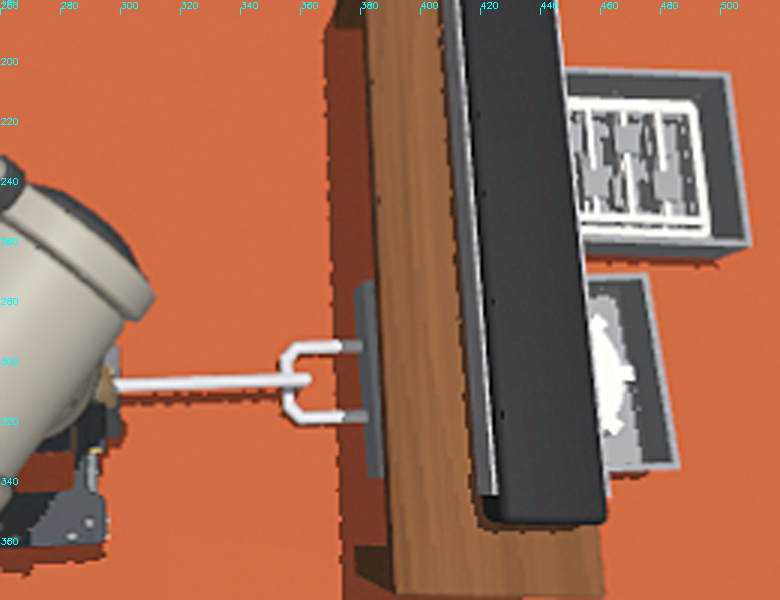

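The tray is following and its front wall is now at about x 0.678. Shelf edge is at about 0.67, so I'll pull another 30 mm.

>>> step_arm([
  [[-0.004,0,0,0],[-0.006,0,0,0],[-0.006,0,0,0],[-0.006,0,0,0],[-0.005,0,0,0],[-0.003,0,0,0],[0,0,0,0],[0,0,0,0]],
])

```text
time: 11.15
tool_pos: [0.4382, -0.1793, 0.0287]
tool_rot: [-3.141, 0.001, 0.164]
contact_force: [1.0, 0.4, -2.0]
opening: 0.0239
```

Run:
```python
from fit import *
o=robot.observe(); print(o["tool_pos"],o["tool_rot"],o["contact_force"])
s=robot.read_camera("side"); crop(s,260,180,260,200,3,"s9b.png"); pickle.dump(s,open("s9.pkl","wb"))
```

```text
[ 0.43815578 -0.1793189   0.02868815] [-3.14114799e+00  6.20921082e-04  1.64490483e-01] [ 1.03973925  0.36145177 -2.0378435 ]
```

View pics/s9b.png

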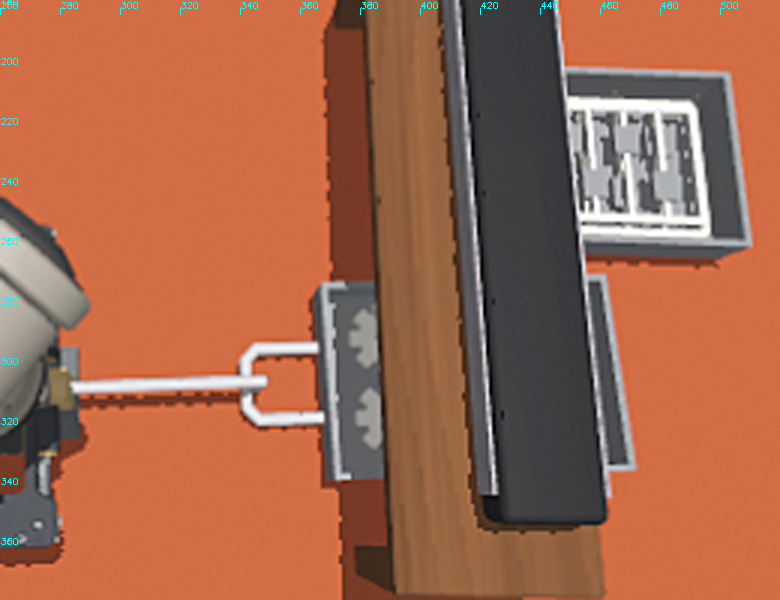

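Run:
```python
from fit import *
s=pickle.load(open("s9.pkl","rb")); A=lambda x,y:(260+x/3-.5,180+y/3-.5)
print("wall",atz(s,[A(315,285),A(327,480)],.05)[:,:2],"eye root",atz(s,[A(320,348),A(327,418)],.018)[:,:2])
print("shelf",atz(s,[A(378,285),A(388,480)],.15)[:,:2],atz(s,[A(378,285),A(388,480)],.13)[:,:2])
```

```text
wall [[ 0.63458329 -0.0838144 ]
 [ 0.65339295 -0.21070598]] eye root [[ 0.64519428 -0.12259367]
 [ 0.65405709 -0.16964132]]
shelf [[ 0.66280191 -0.09553062]
 [ 0.67613265 -0.20737875]] [[ 0.66589766 -0.09207153]
 [ 0.67959755 -0.20701697]]
```

The eye's root is at x 0.645–0.654 and the shelf edge is at about 0.67, so the whole eye is out by roughly 18 mm. Now I'll set the foot down and release.

>>> step_arm([
  [[0.001,0,0.001,0],[0.001,0,0.001,0],[0,0,0,0],[0,0,0,0]],
])

```text
time: 11.53
tool_pos: [0.4407, -0.1789, 0.0267]
tool_rot: [-3.142, -0.0, 0.165]
contact_force: [0.1, -0.5, -0.8]
opening: 0.0236
```

>>> step_arm([
  [[0,0,0,0],[0,0,0,0],[0,0,0,0],[0,0,0,0],[0,0,0,0],[0,0,0,0],[0,0,0,0],[0,0,0,0]],
], hand=1)

```text
time: 12.2
tool_pos: [0.4406, -0.179, 0.0267]
tool_rot: [-3.142, -0.0, 0.165]
contact_force: [0.4, 0.1, -0.1]
opening: 0.0728
```

>>> step_arm([
  [[0,0,0,0],[0,0,0,0],[0,0,0,0],[0,0,0,0]],
])

```text
time: 12.53
tool_pos: [0.4406, -0.179, 0.0267]
tool_rot: [-3.142, -0.0, 0.165]
contact_force: [-0.1, 0.3, 0.7]
opening: 0.0915
```

Run:
```python
from fit import *
s=robot.read_camera("wrist"); cv2.imwrite("pics/w10.png",s["frame"][:,:,::-1])
```

```text
(no output)
```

View pics/w10.png

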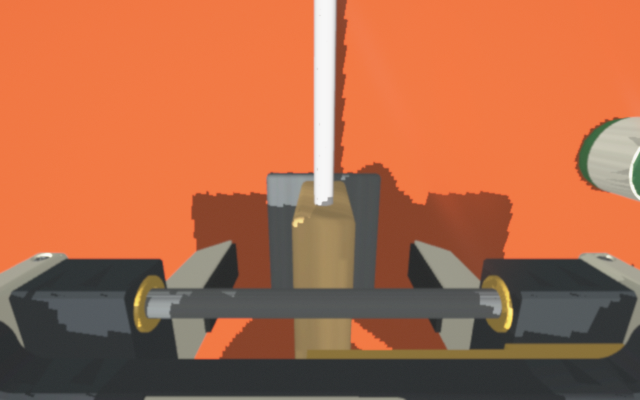

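The fingers are fully open with the block standing clear between them. Now I'll raise the arm straight up and then back it away.

>>> step_arm([
  [[0,0,-0.01,0],[0,0,-0.025,0],[0,0,-0.03,0],[0,0,-0.03,0],[0,0,-0.03,0],[0,0,-0.03,0],[0,0,-0.02,0],[0,0,0,0]],
])

```text
time: 13.25
tool_pos: [0.4425, -0.1801, 0.2061]
tool_rot: [3.136, -0.007, 0.165]
contact_force: [1.2, -0.2, 0.4]
opening: 0.0918
```

>>> step_arm([
  [[0,-0.03,0,0],[0,-0.03,0,0],[0,-0.03,0,0],[0,-0.03,0,0],[0,-0.03,0,0],[0,-0.03,0,0],[0,0,0,0],[0,0,0,0]],
])

```text
time: 13.92
tool_pos: [0.4104, -0.0002, 0.2011]
tool_rot: [-3.141, 0.001, 0.168]
contact_force: [-0.4, -0.2, 0.6]
opening: 0.0919
```

Run:
```python
from fit import *
o=robot.observe(); print(o["time"],o["tool_pos"],o["contact_force"])
s=robot.read_camera("side"); crop(s,260,180,260,200,3,"s11.png")
s=robot.read_camera("scene"); crop(s,130,140,220,225,2,"c11.png")
```

```text
13.9167 [ 4.10437959e-01 -2.28346998e-04  2.01117959e-01] [-0.38718616 -0.20063251  0.64202026]
```

View pics/s11.png

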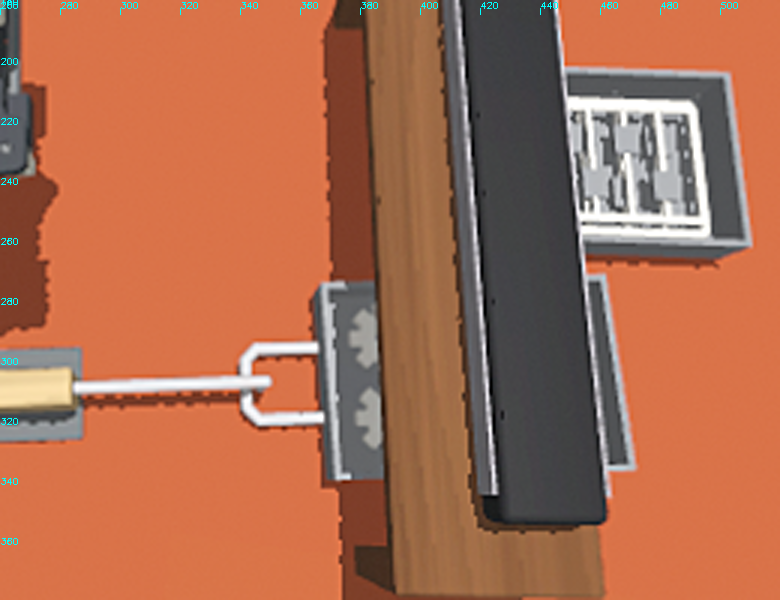

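View pics/c11.png

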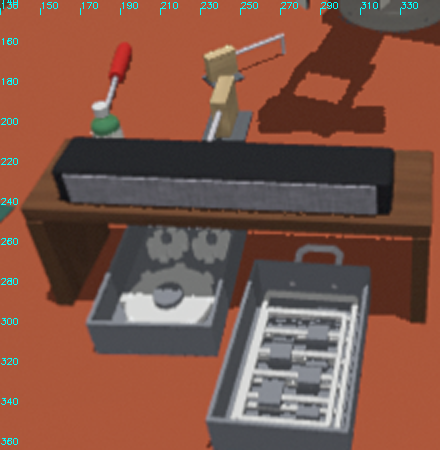

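The hook is standing upright with its end in the eye. The wheel tray's eye is out, the frame tray hasn't moved, and the arm is clear, so I'm handing in.

```bash
python3 -c "
from cell import robot
print(robot.hand_in())"
```

```text
the job is handed in; nothing more can be done
None
```

I gripped the middle-sized reach hook and dropped its bent end into the wheel tray's eye. I then drew the tray out by about 100 mm, set the hook on its foot, let go and moved the arm clear. It took about 14 s of the 45 s allowed.

- **Eye:** in the last measurement, before release, the eye's root was at x of about 0.645–0.654 m. The shelf's front edge is at about 0.67 m, so the whole eye is out by roughly 18 mm. The tray looked the same in the pictures after release.
- **Hook:** it stands upright with its bent end still in the eye.
- **Frame tray:** it appears unmoved in the pictures.
- **Forces and contact:** the contact readings I took stayed at about 3 N or below, and the gripper stayed clear of the wheel tray.

The separate camera estimates of the eye's position differed by 2–3 mm, which did not affect the result. No check failed.

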